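Find the socket for the leaking port's nut

TASK

The manifold port with the red collar needs retightening: find which of the three sockets from the rubber mat fits its nut, and finish while still gripping that socket upright and fully home on the nut, down on the floor of the cup; do not let go. Any socket that does not fit must be standing upright on the mat at the end, and the vial, beaker and screwdriver stay where they are.

Things in the scene. Friction and masses are not known exactly. Their poses are not given: they have to be found in the camera images.
- marked_nut (a point): Centre of the top face of the brass hexagon nut on the port with the red collar, 40 mm above the bench; z up. The nut is 13, 18 or 23 mm across flats: it differs from start to start and is not given. One pair of its flats faces along this frame's x axis, the others at 60 and 120 degrees from it. 16 mm tall, its top 4 mm bevelled.
- seat (a point): Centre of the floor of the round steel cup round that nut, 16 mm below the nut's top. The cup's rim is 8 mm above this floor. A socket too small stops with its foot at the nut's top (within 1 mm); one too large stops on the rim; only the right one, its flats turned to the nut's within about 6 degrees, goes down to this floor. The cup clears the right socket by 1.2 mm all round.
- manifold: Aluminium rail fixed to the bench, 66 mm along its x, 232 mm along its y, 14 mm high, origin at the centre of its underside. It carries three ports in a row along y, 75 mm apart, with nuts of the three sizes in any order; a flat red collar (60 mm wide) lies under one port, grey ones under the other two. Nut tops are 40 mm above the bench.
- socket_mat: Thin black rubber mat fixed to the bench, 110 mm along its x, 270 mm along its y, 3 mm thick; origin at the centre of its underside. The three sockets stand on it in a row along its y, about 85 mm apart, in any order.
- socket_small (a point): Centre of the small steel socket, half-way up: 36 mm above its foot. Stands loose and upright, 72 mm tall, 0.12 kg: round body 22 mm wide over the lowest 30 mm with a hexagonal bore open at the foot (14.4 mm across flats, 18 mm deep); a 15 mm neck; from 42 to 72 mm up a dark hexagonal adapter, 18 mm across flats, to grip. Flats of both face along this frame's x and at 60 and 120 degrees from it.
- socket_small_body: The small socket again, with its origin at the centre of its foot, axes as above.
- socket_middle (a point): Centre of the middle steel socket, half-way up: 36 mm above its foot. Stands loose and upright, 72 mm tall, 0.12 kg: round body 28 mm wide over the lowest 30 mm with a hexagonal bore open at the foot (19.4 mm across flats, 18 mm deep); a 15 mm neck; from 42 to 72 mm up a dark hexagonal adapter, 18 mm across flats, to grip. Flats of both face along this frame's x and at 60 and 120 degrees from it.
- socket_middle_body: The middle socket again, with its origin at the centre of its foot, axes as above.
- socket_large (a point): Centre of the large steel socket, half-way up: 36 mm above its foot. Stands loose and upright, 72 mm tall, 0.12 kg: round body 34 mm wide over the lowest 30 mm with a hexagonal bore open at the foot (24.4 mm across flats, 18 mm deep); a 15 mm neck; from 42 to 72 mm up a dark hexagonal adapter, 18 mm across flats, to grip. Flats of both face along this frame's x and at 60 and 120 degrees from it.
- socket_large_body: The large socket again, with its origin at the centre of its foot, axes as above.
- brown_vial_mid (a point): Bystander: brown glass vial with white cap, 27 mm wide, 58 mm tall, loose; this point is near half its height.
- glass_beaker_mid (a point): Bystander: small clear glass beaker, 45 mm wide, 52 mm tall, loose; this point is near half its height.
- screwdriver: Bystander: orange-handled screwdriver, 165 mm long, lying loose to the right of the mat; origin at the centre of its underside.
There are look-alikes about, which are no part of the job. What is shaped like the socket_small_body but yellow is not meant. What is shaped like the socket_middle_body but blue is not meant.

How it is judged:
By the outcome, as a careful person would: the job done as asked, in the order asked, and still so for the second after the job is handed in, while the arm keeps its last pose, push and grip.
It also fails if it takes over 58 s, if anything falls off the work surface, if the arm or the gripper's body presses on something with over 40 N, if the wrist force passes 120 N, or if a joint passes its speed limit or range.

ROBOT

A 6-joint arm with a two-finger parallel gripper is mounted at the origin on a cart in front of the work surface, level with it; the furniture and walls round the work are solid. World frame = base frame: x ahead of the robot, y to its left, z up, the work surface at z = 0. Lengths are in m, angles in rad, forces in N, time in s.
With the tool pointing down it reaches from about 0.25 to 0.725 m from the base axis. Payload 4 kg.
Tool frame: the origin (TCP) lies midway between the tips of the shut fingers; the grasp point (between the pads) lies 19 mm behind it (grip_point_offset is the distance from the TCP to the grasp point, in m); z points along the fingers, y is the direction in which the jaws open and shut (so a half turn about z gives the same grasp; the last joint's range is limited). The gripper opens to 85 mm and grips with 20 to 120 N. Pads are 22 mm wide; open, the fingers measure 114 mm over their backs; the gripper's body (76 mm by 85 mm) begins 54 mm behind the grasp point. The pads swing forward as they close: fully open they stand 13 mm farther back than shut.
Start: joints at [-1.197, 0.241, 0.005, 1.335, 0, 1.571], TCP at [0.183, -0.465, 0.203] pointing down, gripper open.
Joint ranges: [-2.72, 2.72], [-1.05, 1.87], [-1.09, 1.28], [-1.99, 2.15], [-1.42, 1.44], [-3.14, 3.14]. Speed limits (rad/s): [2.79, 2.79, 3.14, 3.14, 3.14, 3.14].

INTERFACE

Orientations are given as a unit quaternion [w, x, y, z].
In Python, from plant import * gives the robot as it stands.
- The arm moves only by the shell command python3 -m jog 'ROWS' [FORCE]. ROWS is JSON, a list of rows, each an object with "slide": the shift along the world's x, y, z in mm, a list of three; "roll": the turn about the world's z in rad; "jaw": the closure in counts, from 0 (fully open) to 255 (shut). A call has 1 to 5 rows; each row shifts and turns the commanded pose from where the row before left it; what a row does not reach is not made up. A row lasts 1/8 s, in which the tool goes at most 62.5 mm and 10.7 degrees, less where a joint would pass 70% of its speed; a pose out of reach is approached as far as the arm can. A call with a gripper value outside its range is refused whole. The fingers move at their own pace and stop on an object; FORCE is the grip in N (left out, the last holds). Time passes only in rows, so rows that do not move let the fingers close. It gives the time, the measured TCP pose, the force and the opening at its end, in the units of the state.
- sense(): the state, without advancing time (a new reading comes with each control period).
- read_camera(name): name is "side" or "top" or "wrist"; returns a dict with "pixels" (384x512x3 uint8, red, green, blue), "K" (3x3 intrinsics, pixels), "k1" (the pictures are not rectified: a ray, as slopes to the right and down, at radius r is drawn at 1 + k1 r^2 times it, then the intrinsics apply), "extrinsics" (4x4, takes a point from world to camera coordinates); the wrist camera has in their place "mount" (4x4, takes a point from camera to tool coordinates, whose origin is the TCP and whose axes are the flange's). Camera axes: x right, y up, looking along -z (the intrinsics and any distortion apply to the point x, -y, -z); pixel columns grow to the right and rows downward; lengths in m; the calibration is good to about 2 mm. A picture is of the moment at which its call begins: read the wrist's pose just before it. There is no depth.
- finish_job(): hands the job in, once; it reports no verdict.
Trained networks look in a picture, given as the dict that the camera call returned (one of the last four; its "shot" number tells which), for a name from the list of things; names that differ only in an ending like _2 or _b are one class to them, and where a whole thing is asked for, a point or a joint stands for the part that bears it (a point fixed in the world has none). Each returns a list of dicts, best first, with "confidence" (0 to 1); they miss things now and then, are a little off and sometimes report something else, mostly with a low value. They report only what shows in the picture. A call takes as long as a camera call. They do not tell look-alikes from the thing itself.
- spot_in(picture, query): "location" ([x, y, z] in m, in world coordinates, good to about 4 mm: the middle of the surface that is visible of it).
- trace(picture, query): "pixels" (384x512 bool, what is visible of it).
- landmark_of(picture, query): "location" ([x, y, z] in m, in world coordinates, good to about 4 mm: a listed point, or the origin of a listed thing).
The state is a dict: "time_s": time; "joint_positions": joint angles; "dq": joint speeds; "joint_torque": joint torques, N m; "tool_pos": TCP position; "tool_rot": TCP orientation; "wrist_force": force on the tool from outside, world axes, zero at the start; "ft_torque": the same for the moment, N m; "gripper_width": finger opening in m.
Only numpy, scipy, OpenCV 4.12 (cv2) and the standard library are available. Lean on these libraries where they do the work, as an engineer would, in place of code of your own. Each camera call takes 0.05 s, during which the arm holds its last target.

## Working session

There is one attempt and no reset: what is moved stays moved. The work goes in short steps, Python scripts to look and compute and a shell command to move; the robot and the scene stay as the last step left them, time stands still between calls to the robot, and variables do not carry over. Pictures are saved under pics/ and viewed, and the job is handed in when it is done.

```bash
ls; mkdir -p pics; python3 - <<'E'
from plant import *
import cv2
s=sense();print(s)
for n in("side","top","wrist"):
    p=read_camera(n);cv2.imwrite(f"pics/a_{n}.png",p["pixels"][:,:,::-1])
    print(n,p["K"],p["k1"],p.get("extrinsics",p.get("mount")))
    if n!="side" or 1:
        for q in["marked_nut","seat","manifold","socket_mat","socket_small","socket_middle","socket_large","brown_vial_mid","glass_beaker_mid","screwdriver"]:
            print(q,[(round(r["confidence"],2),[round(float(x),4) for x in r["location"]]) for r in landmark_of(p,q)])
E
```

```text
pics
{'time_s': 0.0, 'joint_positions': array([-1.19697048e+00,  2.41428258e-01,  3.75717274e-03,  1.33523441e+00,
       -2.59935517e-05,  1.57078508e+00]), 'dq': array([ 2.51228417e-04,  1.32261939e-03,  2.30360665e-04, -1.83279471e-05,
       -7.14696557e-04, -4.38922705e-04]), 'joint_torque': array([ 7.27703191e-04, -3.72315431e+01,  2.52409494e+01,  1.69637357e-02,
        4.37878623e-05, -2.59064245e-05]), 'tool_pos': array([ 0.18232942, -0.46482825,  0.20161799]), 'tool_rot': array([-1.03380039e-03,  9.82580983e-01,  1.85831915e-01, -2.08733930e-04]), 'wrist_force': array([-0.30219678,  0.11671649,  0.5188256 ]), 'ft_torque': array([-0.01079708, -0.0487791 , -0.0370005 ]), 'gripper_width': 0.08558818578353534}
side [[350.9925163    0.         253.00140129]
 [  0.         350.9925163  186.66705015]
 [  0.           0.           1.        ]] -0.05013122621820615 [[ 0.39868399  0.91706038 -0.00716459 -0.29419766]
 [-0.73838558  0.32562044  0.59055741  0.39035683]
 [ 0.54390975 -0.23015555  0.80696382 -1.20565829]
 [ 0.          0.          0.          1.        ]]
marked_nut [(0.
[... 1837 characters left out ...]
121, 0.029]), (0.6, [0.6079, 0.0579, 0.0422])]
screwdriver [(0.67, [0.475, -0.1938, -0.0003]), (0.31, [0.6082, 0.059, 0.0257])]
wrist [[325.55651123   0.         253.48680814]
 [  0.         325.55651123 195.02572877]
 [  0.           0.           1.        ]] -0.04005874236434229 [[ 8.55530366e-04  9.65648246e-01  2.59851367e-01  6.58942818e-02]
 [ 9.99999008e-01 -1.11688454e-03  8.58137012e-04 -8.23820811e-05]
 [ 1.11888247e-03  2.59850375e-01 -9.65648244e-01 -1.71750281e-01]
 [ 0.00000000e+00  0.00000000e+00  0.00000000e+00  1.00000000e+00]]
marked_nut []
seat []
manifold []
socket_mat []
socket_small []
socket_middle []
socket_large []
brown_vial_mid []
glass_beaker_mid []
screwdriver []
```

View pics/a_top.png

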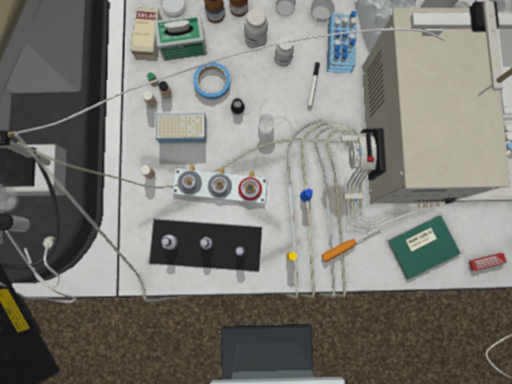

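View pics/a_side.png

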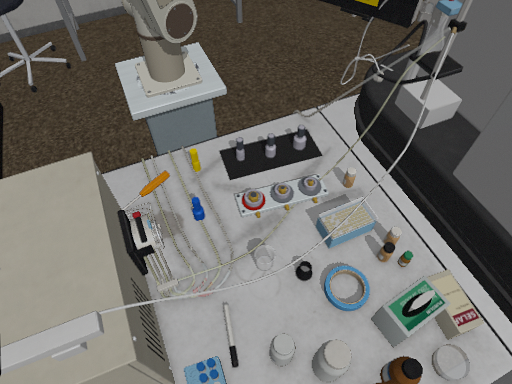

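```bash
python3 - <<'E'
import cv2
a=cv2.imread("pics/a_top.png")[140:280,130:350];cv2.imwrite("pics/b1.png",cv2.resize(a,None,fx=3.6,fy=3.6,interpolation=cv2.INTER_CUBIC))
a=cv2.imread("pics/a_side.png")[110:260,180:380];cv2.imwrite("pics/b2.png",cv2.resize(a,None,fx=4,fy=4,interpolation=cv2.INTER_CUBIC))
E
```

```text
(no output)
```

View pics/b1.png

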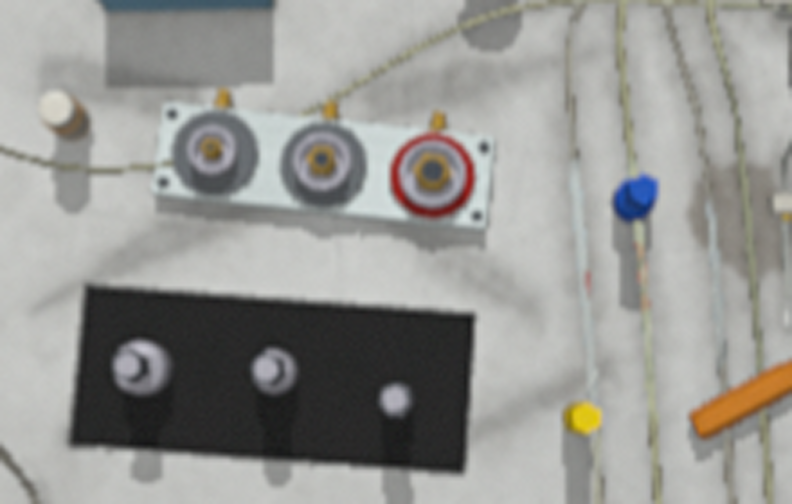

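View pics/b2.png

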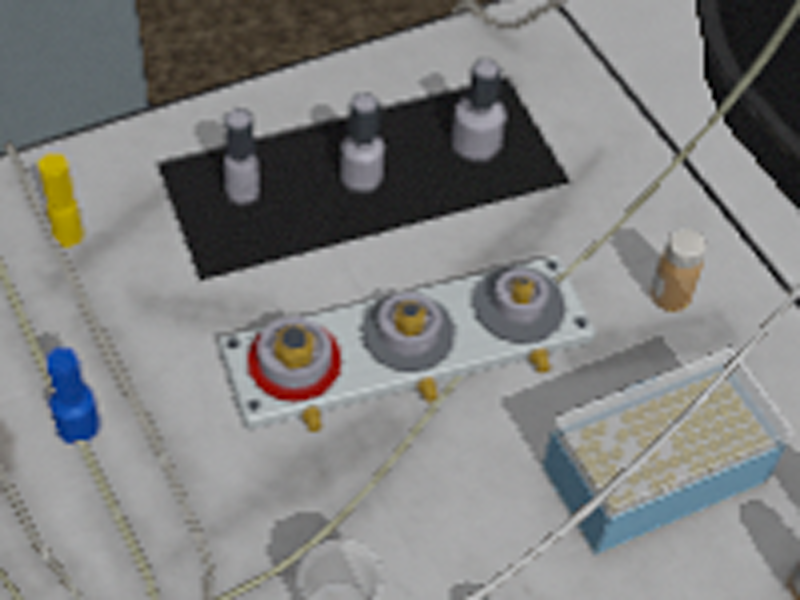

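```bash
python3 -m jog '[{"slide":[30,49,0],"roll":0.17,"jaw":0},{"slide":[30,49,0],"roll":0.17,"jaw":0},{"slide":[30,49,0],"roll":0.17,"jaw":0},{"slide":[30,49,0],"roll":0.17,"jaw":0},{"slide":[30,49,0],"roll":0.17,"jaw":0}]'; python3 -m jog '[{"slide":[30,49,0],"roll":0.17,"jaw":0},{"slide":[30,49,0],"roll":0.17,"jaw":0},{"slide":[30,49,0],"roll":0.17,"jaw":0},{"slide":[30,49,0],"roll":0.17,"jaw":0},{"slide":[30,49,0],"roll":0,"jaw":0}]'
```

```text
time_s: 2.28
tool_pos: [0.3334, -0.219, 0.2028]
tool_rot: [0.001, 0.817, 0.577, 0.0]
wrist_force: [1.4, -0.9, -0.1]
gripper_width: 0.0857
time_s: 2.9
tool_pos: [0.4835, 0.0263, 0.2027]
tool_rot: [0.0, 0.58, 0.815, 0.0]
wrist_force: [0.7, -0.7, -0.1]
gripper_width: 0.0857
```

```bash
python3 -m jog '[{"slide":[42,10,-24],"roll":0,"jaw":0},{"slide":[42,10,-24],"roll":0,"jaw":0},{"slide":[42,10,-24],"roll":0,"jaw":0},{"slide":[0,0,0],"roll":0,"jaw":0}]'
cat > h.py <<'E'
from plant import *
import cv2,numpy as np
from scipy.spatial.transform import Rotation as R
def Tw(s):
    w,x,y,z=s["tool_rot"];T=np.eye(4);T[:3,:3]=R.from_quat([x,y,z,w]).as_matrix();T[:3,3]=s["tool_pos"];return T
def shoot(n,f,crop=None,k=4):
    s=sense();p=read_camera(n)
    im=p["pixels"][:,:,::-1]
    if crop: 
        a,b,c,d=crop;im=cv2.resize(im[b:d,a:c],None,fx=k,fy=k,interpolation=cv2.INTER_CUBIC)
    cv2.imwrite(f"pics/{f}.png",im)
    return s,p
def c2w(s,p):
    if "mount" in p: return Tw(s)@np.array(p["mount"])
    return np.linalg.inv(np.array(p["extrinsics"]))
def onplane(s,p,uv,z):
    K=np.array(p["K"]);uv=np.atleast_2d(np.float64(uv))
    o=cv2.undistortPoints(uv.reshape(-1,1,2),K,np.array([p["k1"],0,0,0.])).reshape(-1,2)
    M=c2w(s,p);d=np.c_[o[:,0],-o[:,1],-np.ones(len(o))]@M[:3,:3].T;c=M[:3,3]
    return c+d*((z-c[2])/d[:,2])[:,None]
def proj(s,p,X):
    K=np.array(p["K"]);M=np.linalg.inv(c2w(s,p));X=np.atleast_2d(X)@M[:3,:3].T+M[:3,3]
    Y=X*[1,-1,-1]
    return cv2.projectPoints(Y,np.zeros(3),np.zeros(3),K,np.array([p["k1"],0,0,0.]))[0].reshape(-1,2)
def near(p,q):
    return [(round(float(r["confidence"]),2),[round(float(x),4) for x in r["location"]]) for r in landmark_of(p,q)]
E
python3 - <<'E'
from h import *
s,p=shoot("wrist","c_w");print(s["tool_pos"],s["time_s"])
for q in["marked_nut","seat","manifold"]:print(q,near(p,q))
print(proj(s,p,[[.609,.056,.04]]))
E
```

```text
time_s: 3.4
tool_pos: [0.6086, 0.0552, 0.1255]
tool_rot: [-0.003, 0.58, 0.815, -0.002]
wrist_force: [-1.1, 0.4, -0.0]
gripper_width: 0.0857
[0.6085672  0.05515087 0.12546599] 3.4
marked_nut []
seat []
manifold []
[[254.65253481 190.65473422]]
```

View pics/c_w.png

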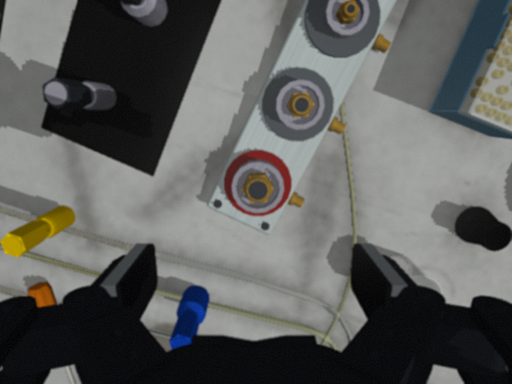

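```bash
python3 - <<'E'
from h import *
s,p=shoot("wrist","d_w",(222,150,297,222),8)
E
```

```text
(no output)
```

View pics/d_w.png

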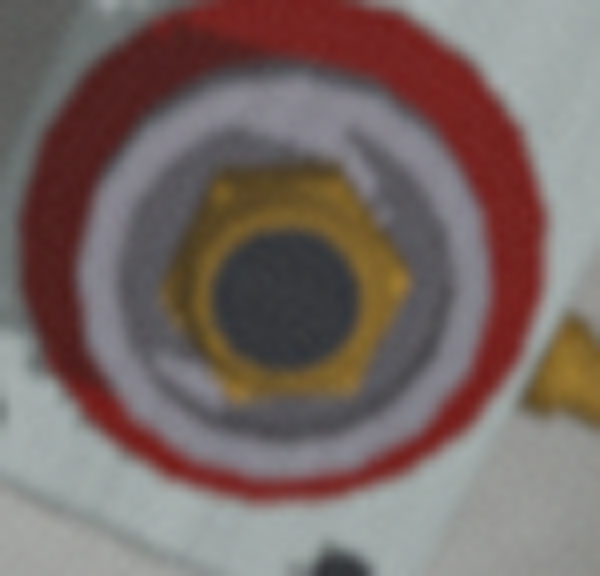

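```bash
cat >> h.py <<'E'
def hexpts(c,yaw,af,z):
    a=yaw+np.pi/6+np.arange(6)*np.pi/3;r=af/np.sqrt(3)
    return np.c_[c[0]+r*np.cos(a),c[1]+r*np.sin(a),np.full(6,z)]
def iou_fit(s,p,mask,model,x0,scale):
    from scipy.optimize import differential_evolution,minimize
    ys,xs=np.nonzero(mask);x1,y1,x2,y2=xs.min()-8,ys.min()-8,xs.max()+8,ys.max()+8;k=6
    m=cv2.resize(mask[y1:y2,x1:x2].astype(np.float32),None,fx=k,fy=k,interpolation=cv2.INTER_LINEAR)>.5
    def f(v):
        q=(proj(s,p,model(v))-[x1,y1]+.5)*k-.5
        h=cv2.convexHull(np.round(q).astype(np.int32));im=np.zeros(m.shape,np.uint8);cv2.fillConvexPoly(im,h,1)
        im=im>0;return 1-(im&m).sum()/(im|m).sum()
    x0=np.array(x0,float);sc=np.array(scale,float)
    r=differential_evolution(f,list(zip(x0-sc,x0+sc)),popsize=12,maxiter=60,tol=1e-6,seed=0)
    return r.x,1-r.fun
E
python3 - <<'E'
from h import *
s,p=shoot("wrist","d_w2",(222,150,297,222),8)
px=p["pixels"].astype(int)
m=((px[:,:,0]-px[:,:,2])>45)&((px[:,:,1]-px[:,:,2])>25)
m=m.astype(np.uint8);n,l,st,ce=cv2.connectedComponentsWithStats(m,connectivity=4)
i=[i for i in range(1,n) if abs(ce[i]-[257,188]).max()<8 and st[i,4]>50];print(st[i])
mm=(l==i[0]).astype(np.uint8)
c,_=cv2.findContours(mm,cv2.RETR_EXTERNAL,cv2.CHAIN_APPROX_NONE);mm[:]=0;cv2.drawContours(mm,c,-1,1,-1)
cv2.imwrite("pics/mask.png",mm*255)
for yaw0 in[0]:
  def model(v):
    return np.r_[hexpts(v[:2],v[2],v[3],.024),hexpts(v[:2],v[2],v[3],.036),]
  x,i=iou_fit(s,p,mm,model,[.609,.056,0,.020],[.008,.008,np.pi/6,.008]);print(x,np.degrees(x[2]),i)
E
```

```text
[[242 171  31  29 343]]
[ 0.61157147  0.05690561 -0.12691626  0.02140058] -7.271765957193109 0.9520706695237678
```

```bash
python3 -m jog '[{"slide":[-30,49,10],"roll":0,"jaw":0},{"slide":[-30,49,10],"roll":0,"jaw":0},{"slide":[-30,49,10],"roll":0,"jaw":0},{"slide":[-30,49,5],"roll":0,"jaw":0},{"slide":[0,0,0],"roll":0,"jaw":0}]'
python3 - <<'E'
from h import *
s,p=shoot("wrist","e_w");print(s["tool_pos"],s["time_s"])
for q in["socket_large","socket_large_body"]:print(q,near(p,q))
u=proj(s,p,[[.485,.254,.075]])[0];print(u)
a=int(u[0])-50;b=int(u[1])-45
cv2.imwrite("pics/e_z.png",cv2.resize(p["pixels"][b:b+90,a:a+100,::-1],None,fx=6,fy=6,interpolation=cv2.INTER_CUBIC));print(a,b)
E
```

```text
time_s: 4.32
tool_pos: [0.4867, 0.2536, 0.1679]
tool_rot: [0.001, 0.578, 0.816, 0.002]
wrist_force: [-0.2, 0.2, 0.2]
gripper_width: 0.0851
[0.48672951 0.25364737 0.16794549] 4.325
socket_large [(0.83, [0.4868, 0.2518, 0.0371])]
socket_large_body [(0.68, [0.4861, 0.2516, -0.0031])]
[250.90625456 188.13030637]
200 143
```

View pics/e_w.png

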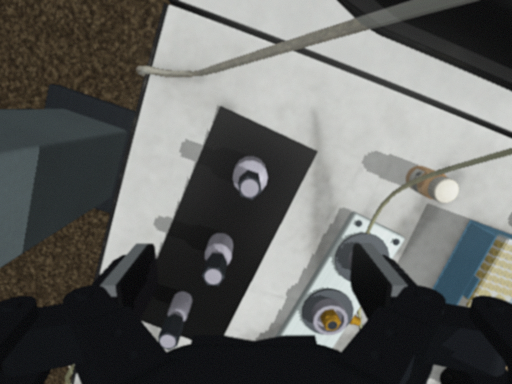

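View pics/e_z.png

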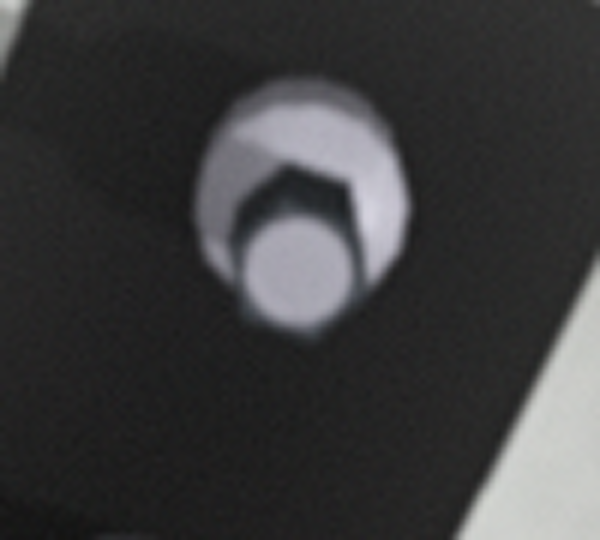

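```bash
python3 - <<'E'
from h import *
s,p=shoot("wrist","e_w2")
f=lambda l:(np.array(l,float)+.5)/6-.5+[200,143]
print(onplane(s,p,f([[300,267]]),.075))
A=onplane(s,p,f([[235,215],[288,163],[347,185]]),.045);B=onplane(s,p,f([[245,320],[308,338],[364,290]]),.075)
for P in(A,B):
    d=np.diff(P,axis=0)[:,:2];print(P.round(4),np.hypot(*d.T),(np.degrees(np.arctan2(d[:,1],d[:,0]))-90)%60)
def ov(px,pts,col):
    q=((proj(s,p,pts)-[200,143]+.5)*6-.5).round().astype(int);cv2.polylines(px,[q],True,col,1)
im0=cv2.resize(p["pixels"][143:233,200:300,::-1],None,fx=6,fy=6,interpolation=cv2.INTER_CUBIC)
c=onplane(s,p,f([[300,267]]),.075)[0]
for yaw in(20,):
    pass
g=cv2.convertScaleAbs(im0,alpha=1,beta=0)
g=(255*(g/255.)**.5).astype(np.uint8)
cv2.imwrite("pics/e_g.png",g)
E
```

```text
[[0.48551744 0.25096718 0.075     ]]
[[0.4755 0.2485 0.045 ]
 [0.4806 0.2588 0.045 ]
 [0.4902 0.2585 0.045 ]] [0.01149092 0.00962042] [33.83830799 28.34617932]
[[0.4807 0.2413 0.075 ]
 [0.4899 0.2417 0.075 ]
 [0.495  0.2508 0.075 ]] [0.00917081 0.01043385] [32.56116962 30.72647973]
```

View pics/e_g.png

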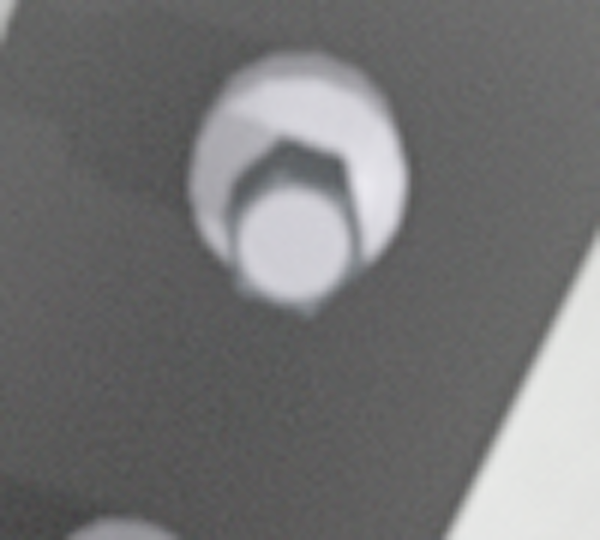

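```bash
python3 -m jog '[{"slide":[0,0,-15],"roll":0.10,"jaw":0},{"slide":[0,0,-15],"roll":0.10,"jaw":0},{"slide":[0,0,0],"roll":0,"jaw":0},{"slide":[0,0,0],"roll":0,"jaw":0},{"slide":[0,0,0],"roll":0,"jaw":0}]'
python3 - <<'E'
from h import *
s=sense();p=read_camera("wrist");print(s["tool_pos"],s["time_s"],np.abs(s["dq"]).max(),near(p,"socket_large"))
T=Tw(s);print("tool x yaw",np.degrees(np.arctan2(T[1,0],T[0,0])),T[:3,2])
u=proj(s,p,[[.485,.252,.075]])[0]
a,b=int(u[0])-50,int(u[1])-45
g=p["pixels"][b:b+90,a:a+100].astype(int)
m=(g.min(2)>125).astype(np.uint8)
im=cv2.resize(p["pixels"][b:b+90,a:a+100,::-1],None,fx=7,fy=6.6 and 7,interpolation=cv2.INTER_CUBIC)
im=(255*(im/255.)**.5).astype(np.uint8)
cv2.imwrite("pics/f.png",im);print(a,b,u)
np.save("f.npy",p["pixels"]);
E
```

```text
time_s: 5.15
tool_pos: [0.4894, 0.2503, 0.1363]
tool_rot: [0.0, 0.497, 0.868, 0.001]
wrist_force: [-0.1, 0.3, 0.3]
gripper_width: 0.0854
[0.48935265 0.25034162 0.13629192] 5.15 0.007748191496827232 [(0.84, [0.486, 0.2494, 0.0367]), (0.43, [0.4764, 0.1628, 0.0405]), (0.38, [0.4759, 0.165, -0.0012])]
tool x yaw 120.44396928735802 [ 1.30108590e-03  6.61631520e-04 -9.99998935e-01]
198 149 [248.92005943 194.48933322]
```

View pics/f.png

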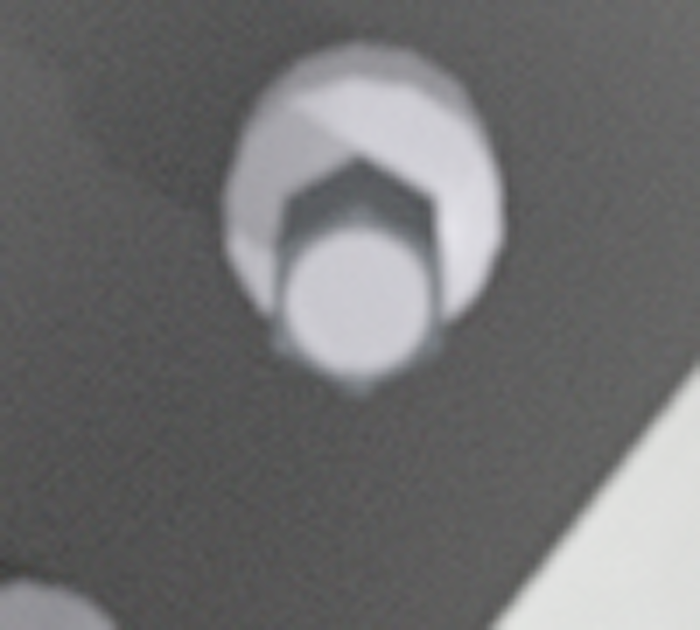

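```bash
python3 - <<'E'
from h import *
s=sense();p=read_camera("wrist")
print(onplane(s,p,(np.array([[360,301],[359,197-38+0]],float)+.5)/7-.5+[198,149],.075)[0],s["tool_pos"])
t=read_camera("top");print(near(t,"socket_large"))
sd=read_camera("side");print(near(sd,"socket_large"))
E
```

```text
[0.48361532 0.25422461 0.075     ] [0.48907655 0.25058724 0.136136  ]
[(0.71, [0.478, 0.1629, -0.0025]), (0.48, [0.482, 0.2534, 0.0391])]
[(0.77, [0.4891, 0.2548, 0.0393])]
```

```bash
python3 -m jog '[{"slide":[-4.5,2.5,0],"roll":0,"jaw":0},{"slide":[0,0,-32],"roll":0,"jaw":0},{"slide":[0,0,-32],"roll":0,"jaw":0},{"slide":[0,0,-31],"roll":0,"jaw":0},{"slide":[0,0,0],"roll":0,"jaw":0}]' 40
python3 -m jog '[{"slide":[0,0,0],"roll":0,"jaw":120},{"slide":[0,0,0],"roll":0,"jaw":170},{"slide":[0,0,0],"roll":0,"jaw":255},{"slide":[0,0,0],"roll":0,"jaw":255},{"slide":[0,0,0],"roll":0,"jaw":255}]' 60
```

```text
time_s: 6.12
tool_pos: [0.4814, 0.252, 0.0381]
tool_rot: [-0.002, 0.496, 0.868, -0.003]
wrist_force: [0.1, -0.7, 0.1]
gripper_width: 0.0856
time_s: 6.75
tool_pos: [0.4847, 0.2533, 0.0415]
tool_rot: [0.0, 0.496, 0.868, 0.001]
wrist_force: [-1.1, -0.8, 5.4]
gripper_width: 0.015
```

```bash
python3 -m jog '[{"slide":[0,0,0],"roll":0,"jaw":255}]'; python3 - <<'E'
from h import *
s,p=shoot("wrist","g_w")
s2,p2=shoot("side","g_s",(230,60,430,210),4)
E
```

```text
time_s: 6.88
tool_pos: [0.4847, 0.2533, 0.0416]
tool_rot: [0.0, 0.496, 0.868, 0.001]
wrist_force: [-0.6, -0.2, 6.1]
gripper_width: 0.0152
```

View pics/g_w.png

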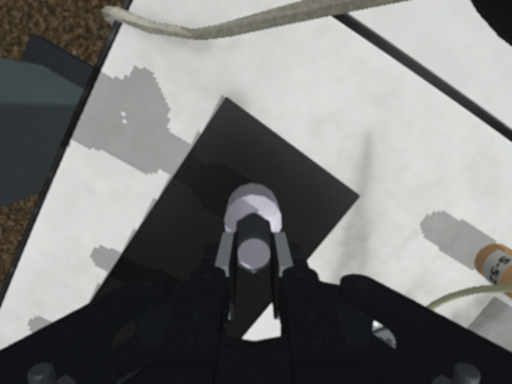

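View pics/g_s.png

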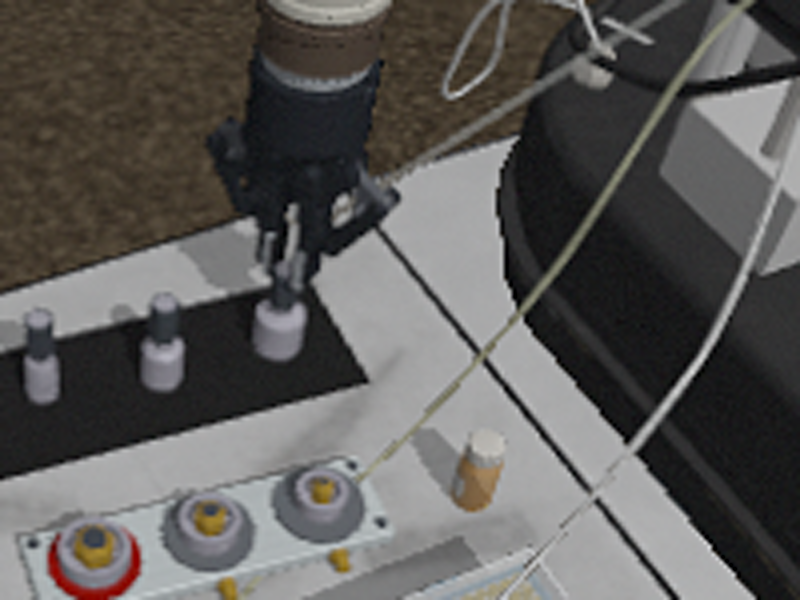

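```bash
python3 -m jog '[{"slide":[0,0,15],"roll":0,"jaw":255},{"slide":[0,0,25],"roll":0,"jaw":255},{"slide":[0,0,25],"roll":0,"jaw":255},{"slide":[0,0,25],"roll":0,"jaw":255},{"slide":[0,0,0],"roll":0,"jaw":255}]'; python3 - <<'E'
from h import *
s,p=shoot("wrist","h_w")
s2,p2=shoot("side","h_s",(230,60,430,210),4)
print(near(p,"socket_large_body"),near(p2,"socket_large_body"),s["tool_pos"],s["wrist_force"],s["ft_torque"])
E
```

```text
time_s: 7.6
tool_pos: [0.4857, 0.2538, 0.1329]
tool_rot: [0.001, 0.496, 0.868, 0.002]
wrist_force: [-0.2, -0.3, -1.7]
gripper_width: 0.0152
[(0.9, [0.4844, 0.2508, 0.0864])] [(0.75, [0.4857, 0.2573, 0.0927]), (0.58, [0.4616, 0.0817, 0.0078])] [0.48567736 0.25384874 0.13290293] [-0.20321326 -0.33481811 -1.71517452] [-0.04356496 -0.01846601  0.00892012]
```

View pics/h_w.png

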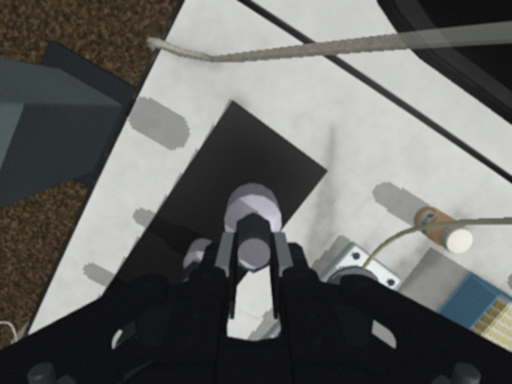

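View pics/h_s.png

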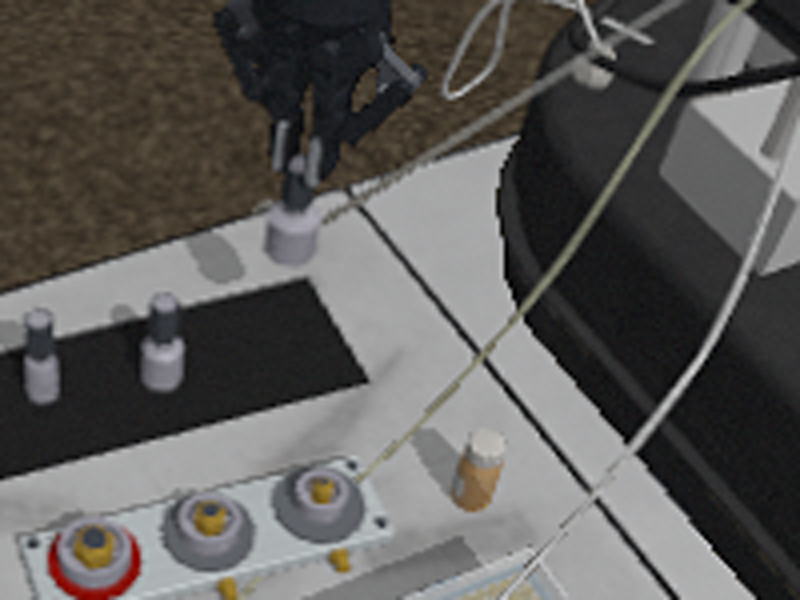

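```bash
python3 - <<'E'
from h import *
s=sense()
def run(p,im,name,s=None):
    px=im.astype(int)
    u=proj(s,p,[[.610,.056,.036]])[0]
    m=((px[:,:,0]-px[:,:,2])>35)&((px[:,:,1]-px[:,:,2])>15)
    n,l,st,ce=cv2.connectedComponentsWithStats(m.astype(np.uint8),connectivity=4)
    i=[i for i in range(1,n) if abs(ce[i]-u).max()<6 and st[i,4]>30];print(name,u,st[i])
    mm=(l==i[0]).astype(np.uint8)
    c,_=cv2.findContours(mm,cv2.RETR_EXTERNAL,cv2.CHAIN_APPROX_NONE);mm[:]=0;cv2.drawContours(mm,c,-1,1,-1)
    for af in(None,.023):
        if af: 
            model=lambda v:np.r_[hexpts(v[:2],v[2],af,.025),hexpts(v[:2],v[2],af,.036),hexpts(v[:2],v[2],af-.006,.040)]
            x,i=iou_fit(s,p,mm,model,[.609,.056,0],[.01,.01,np.pi/6])
        else:
            model=lambda v:np.r_[hexpts(v[:2],v[2],v[3],.025),hexpts(v[:2],v[2],v[3],.036),hexpts(v[:2],v[2],v[3]-.006,.040)]
            x,i=iou_fit(s,p,mm,model,[.609,.056,0,.02],[.01,.01,np.pi/6,.008])
        print(x,np.degrees(x[2])%60,i)
for n in("top","side"):
    p=read_camera(n);run(p,p["pixels"],n)
# in-hand socket offset
s=sense();p=read_camera("wrist")
cv2.imwrite("pics/i.png",cv2.resize(p["pixels"][170:290,200:310,::-1],None,fx=5,fy=5,interpolation=cv2.INTER_CUBIC))
w=onplane(s,p,[[253,252]],s["tool_pos"][2]+.0334);print("tool frame",np.linalg.inv(Tw(s))@np.r_[w[0],1])
E
```

```text
top [249.90343577 187.32213322] [[245 183  10  10  50]]
[ 0.61088337  0.05676    -0.18904241  0.02132709] 49.16866759472679 0.9313380281690141
[ 0.61059042  0.05662639 -0.10993308] 53.70129842819738 0.89640522875817
side [253.04110605 195.0818263 ] [[249 192  10  10  62]]
[ 0.61013101  0.05637432 -0.03783972  0.02203499] 57.831943624484055 0.6615239294710328
[ 0.60995436  0.05643359 -0.08785682] 54.96617487590288 0.6563823351482153
tool frame [ 1.28815552e-03  1.88483040e-04 -3.34004570e-02  1.00000000e+00]
```

View pics/i.png

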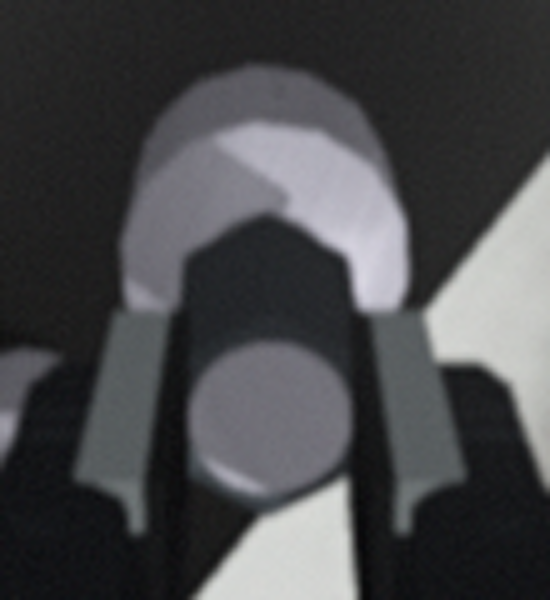

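```bash
python3 -m jog '[{"slide":[31.5,-49.5,0],"roll":0.13,"jaw":255},{"slide":[31.5,-49.5,0],"roll":0.13,"jaw":255},{"slide":[31.5,-49.5,0],"roll":0.13,"jaw":255},{"slide":[31.5,-49.5,0],"roll":0,"jaw":255},{"slide":[0,0,0],"roll":0,"jaw":255}]';python3 -m jog '[{"slide":[0,0,-20],"roll":0,"jaw":255},{"slide":[0,0,0],"roll":0,"jaw":255},{"slide":[0,0,0],"roll":0,"jaw":255}]'; cat > st.py <<'E'
from h import *
s=sense();T=Tw(s);print(s["tool_pos"].round(4),"psi",np.degrees(np.arctan2(T[1,0],T[0,0])).round(2),"tilt",T[:2,2].round(4),s["wrist_force"].round(1),s["ft_torque"].round(2),"off",(T@[.0012,0,.0386,1])[:3].round(4),s["time_s"])
E
python3 st.py
python3 - <<'E'
from h import *
s,p=shoot("wrist","j_w")
s2,p2=shoot("side","j_s",(190,120,310,220),6)
s2,p2=shoot("top","j_t",(190,140,310,240),6)
E
```

```text
time_s: 8.57
tool_pos: [0.6117, 0.0508, 0.1293]
tool_rot: [0.0, 0.321, 0.947, -0.001]
wrist_force: [-0.5, 0.4, -1.2]
gripper_width: 0.0151
time_s: 8.95
tool_pos: [0.6097, 0.0558, 0.1106]
tool_rot: [-0.0, 0.318, 0.948, -0.0]
wrist_force: [-0.0, -0.3, -1.3]
gripper_width: 0.015
[0.6097 0.0558 0.1106] psi 142.95 tilt [-0.0005  0.0001] [-0.  -0.3 -1.3] [-0.01 -0.02  0.04] off [0.6087 0.0566 0.072 ] 8.95
```

View pics/j_w.png

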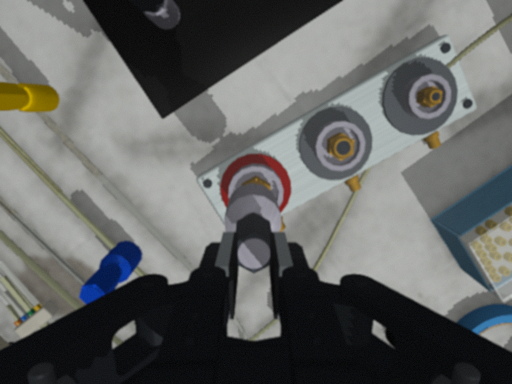

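View pics/j_s.png

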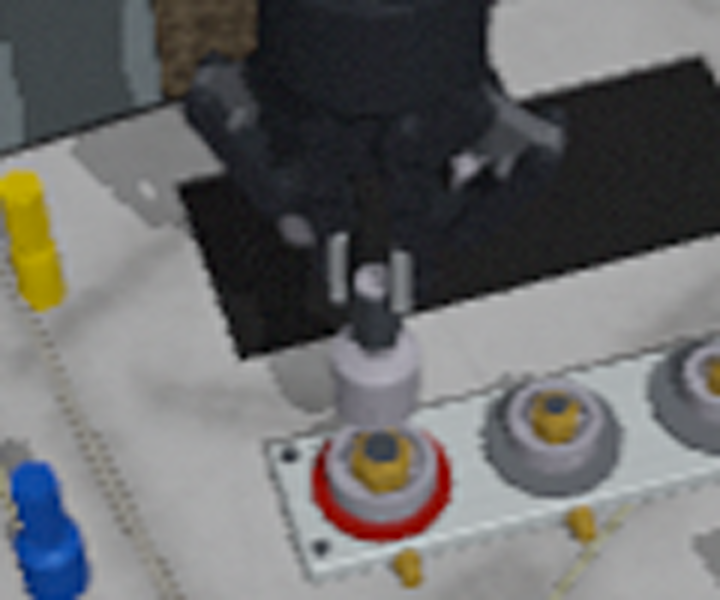

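```bash
python3 - <<'E'
from h import *
s=sense();T=Tw(s);c=(T@[.0012,0,.0386,1])[:3]
for n,crop in(("side",(190,120)),("top",(190,140))):
    p=read_camera(n);px=p["pixels"]
    def ring(c,r,z):
        a=np.linspace(0,2*np.pi,60);return np.c_[c[0]+r*np.cos(a),c[1]+r*np.sin(a),np.full(60,z)]
    im=cv2.resize(px[crop[1]:crop[1]+100,crop[0]:crop[0]+120,::-1],None,fx=6.6,fy=6,interpolation=cv2.INTER_CUBIC) if 0 else cv2.resize(px[crop[1]:crop[1]+90,crop[0]:crop[0]+120,::-1],None,fx=6,fy=6,interpolation=cv2.INTER_CUBIC)
    def d(P,col):
        q=((proj(None,p,P)-crop+.5)*6-.5).round().astype(int);cv2.polylines(im,[q],True,col,1)
    for z in(0,.03):d(ring(c,.017,c[2]+z),(0,255,0))
    d(ring(c,.0075,c[2]+.072),(0,255,0))
    N=(.6108,.0567)
    d(ring(N,.0182,.032),(255,0,255));d(hexpts(N,np.radians(-7.3),.023,.036),(255,0,0));d(ring(N,.030,.0145),(255,0,255))
    cv2.imwrite(f"pics/k_{n}.png",im)
E
```

```text
(no output)
```

View pics/k_side.png

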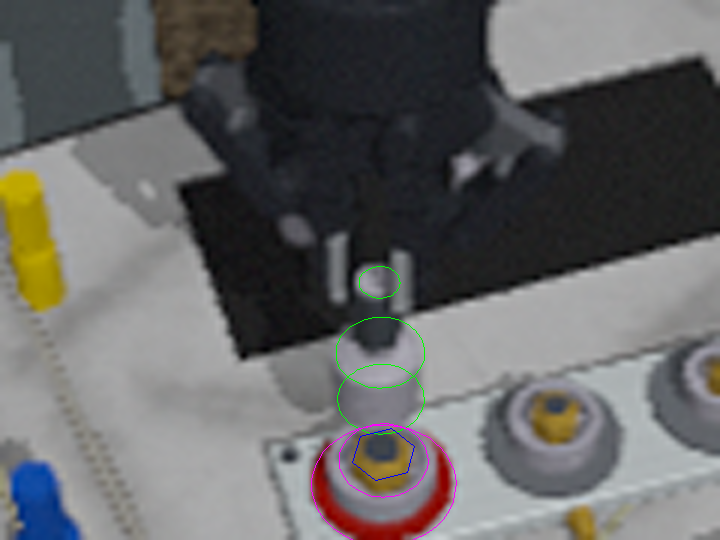

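View pics/k_top.png

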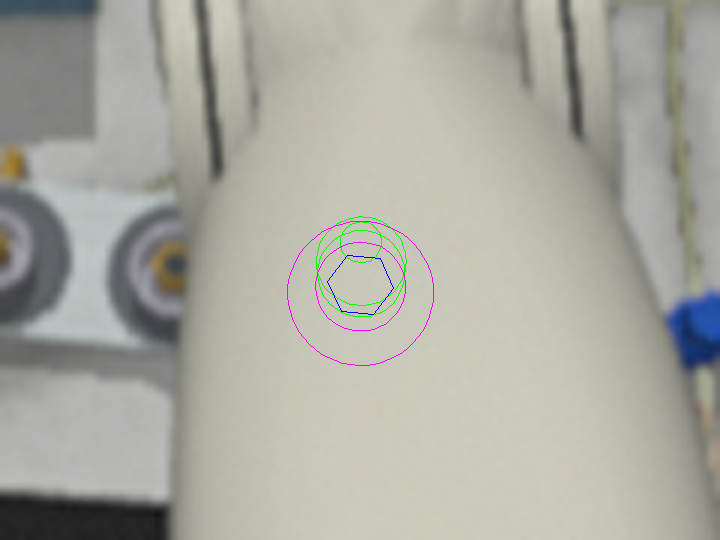

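```bash
python3 - <<'E'
from h import *
s=sense();p=read_camera("wrist");px=p["pixels"].astype(int)
red=(px[:,:,0]-px[:,:,1]>50)&(px[:,:,0]-px[:,:,2]>50)
red[:,:200]=0;red[:,310:]=0;red[:140]=0;red[240:]=0
# upper-half contour of red outer
ys,xs=np.nonzero(red);print(xs.min(),xs.max(),ys.min(),ys.max())
pts=cv2.convexHull(np.c_[xs,ys].astype(np.int32)).reshape(-1,2)
pts=pts[pts[:,1]<195].astype(float)
W=onplane(s,p,pts,.0155)
from scipy.optimize import least_squares
r=least_squares(lambda v:np.hypot(W[:,0]-v[0],W[:,1]-v[1])-v[2],[.61,.056,.03]);print("free",r.x,np.abs(r.fun).max())
r=least_squares(lambda v:np.hypot(W[:,0]-v[0],W[:,1]-v[1])-.030,[.61,.056]);print("R30",r.x,np.abs(r.fun).max())
print(s["tool_pos"])
im=cv2.resize(p["pixels"][145:285,195:315,::-1],None,fx=4.2,fy=4.2,interpolation=cv2.INTER_CUBIC);cv2.imwrite("pics/l.png",(255*(im/255.)**.6).astype(np.uint8))
for y in(205,210,215,220,225):print(y,px[y,215:292].sum(1)//3)
E
```

```text
221 289 153 210
free [0.61162991 0.05735979 0.02922077] 0.0006059803578955109
R30 [0.61242408 0.05681092] 0.0011690353737058047
[0.61043026 0.05544026 0.11128318]
205 [174 180 182 179 180 181 183 185 184 171 134  91  72  69  76  83  94  98
  99  98  97  99  99 102 101 103 102 102 104 107 107 107 107 109 111 110
 109 110 112 112 114 114 110 111 115 129 141 145 146 145 147 145 149 145
 143 144 145 144 144 141 125 100  95 106  97  75  65  64  74 109 154 176
 182 183 183 182 182]
210 [153 149 160 177 183 186 185 185 185 184 163 111  83  86  95  96  98  95
  99  99  98  99 100  98  98 100 103 103 105 106 108 107 106 108 110 109
 110 108 108 109 109 111 108 105 112 127 142 147 146 148 150 146 148 146
 145 146 147 148 150 146 145 148 142 126  97  92 122 160 177 179 176 170
 165 163 163 163 160]
215 [175 174 171 155 149 153 166 178 175 156 123 107 100  94  92  94  93  93
  98  96  98  99  96  97 103 100 105 102  99  88  75  64  52  43  38  35
  37  37  38  38  37  39  44  49  58  67  86 110 138 150 152 151 151 151
 149 151 154 152 148 150 150 154 153 153 149 138 128 143 159 160 158 156
 157 157 155 155 154]
220 [174 174 174 176 174 170 154 145 145 139 127 123 123 122 121 110  99  95
  95  94  93  87  76  62  48  40  37  35  35  33  35  33  35  37  37  35
  36  34  37  39  38  39  35  36  36  35  39  34  34  39  42  57  78 103
 132 151 157 157 158 158 159 156 153 151 152 141 116 115 143 156 157 155
 153 151 150 146 143]
225 [172 170 173 173 173 174 174 175 172 159 134 124 124 124 128 127 129 124
 114 102  86  58  38  34  36  37  34  35  31  37  32  34  35  36  34  33
  33  36  34  36  37  37  36  37  34  36  36  38  37  36  36  34  35  34
  54 106 157 172 169 165 159 160 158 153 154 148 126 101  87  98 123 144
 148 144 141 138 138]
```

View pics/l.png

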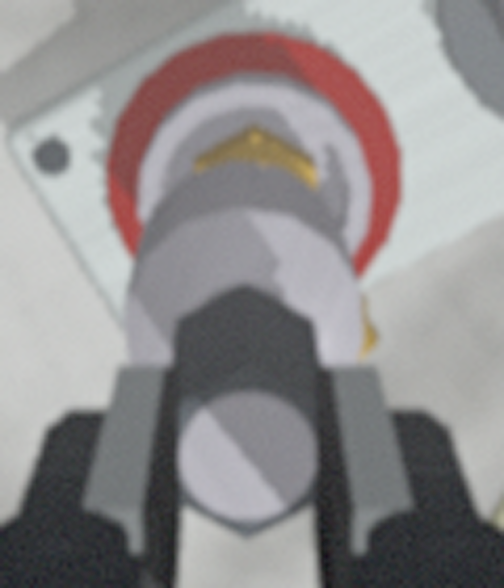

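```bash
python3 -m jog '[{"slide":[2.0,1.2,-14],"roll":0,"jaw":255},{"slide":[0,0,-12],"roll":0,"jaw":255},{"slide":[0,0,0],"roll":0,"jaw":255},{"slide":[0,0,0],"roll":0,"jaw":255}]';python3 st.py
python3 - <<'E'
from h import *
s2,p2=shoot("side","m_s",(210,135,300,220),7)
s2,p2=shoot("wrist","m_w",(195,145,315,285),4.2)
E
python3 st.py
```

```text
time_s: 9.75
tool_pos: [0.6119, 0.0562, 0.0842]
tool_rot: [-0.0, 0.318, 0.948, -0.0]
wrist_force: [1.2, -0.3, -1.2]
gripper_width: 0.0149
[0.6119 0.0562 0.0842] psi 142.88 tilt [-0.0006 -0.0001] [ 1.2 -0.3 -1.2] [-0.01  0.   -0.06] off [0.611  0.0569 0.0456] 9.75
[0.6124 0.0562 0.0849] psi 142.88 tilt [0.0008 0.0001] [-0.7 -0.2 -0.6] [ 0.03 -0.02 -0.02] off [0.6115 0.0569 0.0463] 9.85
```

View pics/m_s.png

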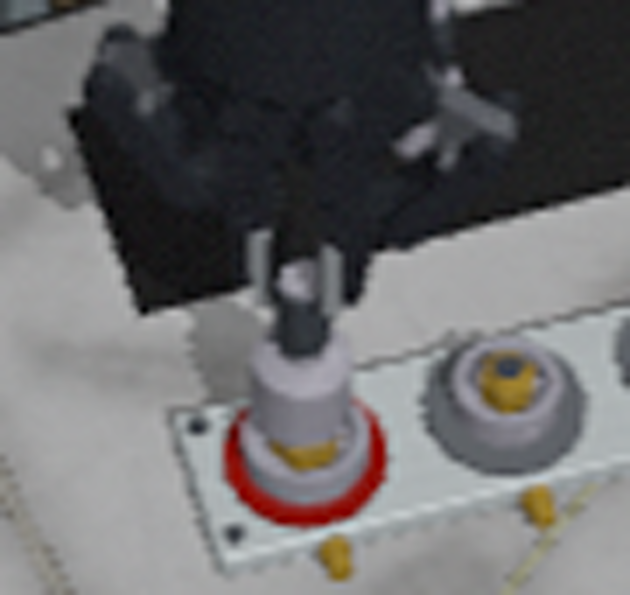

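View pics/m_w.png

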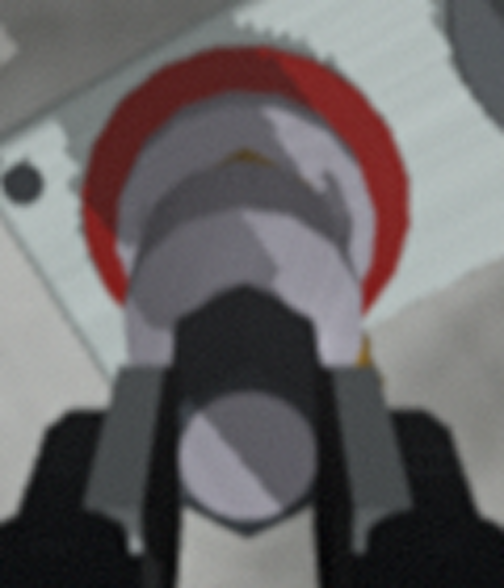

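```bash
python3 -m jog '[{"slide":[0.4,0.6,-4],"roll":0,"jaw":255},{"slide":[0,0,-4],"roll":0,"jaw":255},{"slide":[0,0,-3],"roll":0,"jaw":255},{"slide":[0,0,0],"roll":0,"jaw":255}]';python3 st.py
```

```text
time_s: 10.35
tool_pos: [0.6121, 0.0568, 0.073]
tool_rot: [-0.0, 0.318, 0.948, -0.0]
wrist_force: [0.3, -0.3, -0.7]
gripper_width: 0.0149
[0.6121 0.0568 0.073 ] psi 142.89 tilt [-0.0009 -0.    ] [ 0.3 -0.3 -0.7] [ 0.01  0.03 -0.01] off [0.6111 0.0575 0.0344] 10.35
```

```bash
python3 -m jog '[{"slide":[0,0,-2],"roll":0,"jaw":255},{"slide":[0,0,-2],"roll":0,"jaw":255},{"slide":[0,0,-2],"roll":0,"jaw":255},{"slide":[0,0,0],"roll":0,"jaw":255}]';python3 st.py
```

```text
time_s: 10.85
tool_pos: [0.6123, 0.0568, 0.0672]
tool_rot: [-0.0, 0.318, 0.948, -0.0]
wrist_force: [-0.7, -0.2, -0.4]
gripper_width: 0.0149
[0.6123 0.0568 0.0672] psi 142.88 tilt [-0.0005 -0.    ] [-0.7 -0.2 -0.4] [ 0.03  0.03 -0.02] off [0.6113 0.0575 0.0286] 10.85
```

Foot at 28.6 mm, below both nut top and rim, with no contact. Continue.

```bash
python3 -m jog '[{"slide":[0,0,-2],"roll":0,"jaw":255},{"slide":[0,0,-2],"roll":0,"jaw":255},{"slide":[0,0,-1],"roll":0,"jaw":255},{"slide":[0,0,0],"roll":0,"jaw":255}]';python3 st.py
```

```text
time_s: 11.35
tool_pos: [0.6126, 0.0568, 0.0627]
tool_rot: [0.0, 0.318, 0.948, 0.0]
wrist_force: [0.0, 0.4, 0.3]
gripper_width: 0.0149
[0.6126 0.0568 0.0627] psi 142.88 tilt [ 0.0003 -0.0001] [0.  0.4 0.3] [-0.1   0.05  0.01] off [0.6116 0.0575 0.0241] 11.35
```

```bash
python3 -m jog '[{"slide":[0,0,-1],"roll":0,"jaw":255},{"slide":[0,0,0],"roll":0,"jaw":255},{"slide":[0,0,0],"roll":0,"jaw":255}]';python3 st.py
```

```text
time_s: 11.72
tool_pos: [0.613, 0.0567, 0.0627]
tool_rot: [0.001, 0.318, 0.948, 0.0]
wrist_force: [-0.8, -1.3, 6.1]
gripper_width: 0.015
[0.613  0.0567 0.0627] psi 142.87 tilt [ 0.0016 -0.0002] [-0.8 -1.3  6.1] [-0.16  0.39  0.01] off [0.6121 0.0574 0.0241] 11.725
```

```bash
python3 -m jog '[{"slide":[0,0,-0.5],"roll":0,"jaw":255},{"slide":[0,0,0],"roll":0,"jaw":255},{"slide":[0,0,0],"roll":0,"jaw":255},{"slide":[0,0,0],"roll":0,"jaw":255}]';python3 st.py;python3 - <<'E'
from h import *
s2,p2=shoot("side","n_s",(150,110,370,270),3.6)
s2,p2=shoot("wrist","n_w",(195,145,315,285),4.2)
for q in("socket_small","socket_middle","socket_large_body","brown_vial_mid","glass_beaker_mid","screwdriver"):print(q,near(p2,q)[:2])
E
python3 st.py
```

```text
time_s: 12.22
tool_pos: [0.6132, 0.0566, 0.0627]
tool_rot: [0.001, 0.318, 0.948, 0.0]
wrist_force: [-2.1, -0.3, 6.8]
gripper_width: 0.015
[0.6132 0.0566 0.0627] psi 142.87 tilt [ 0.0022 -0.0002] [-2.1 -0.3  6.8] [-0.2   0.55 -0.04] off [0.6123 0.0574 0.0241] 12.225
socket_small []
socket_middle [(0.65, [0.5925, -0.079, 0.0339])]
socket_large_body [(0.61, [0.6118, 0.0531, 0.0198])]
brown_vial_mid []
glass_beaker_mid []
screwdriver []
[0.6132 0.0566 0.0627] psi 142.88 tilt [ 0.0022 -0.0002] [-2.4 -1.   6.7] [-0.24  0.54 -0.02] off [0.6123 0.0573 0.0241] 12.625
```

View pics/n_s.png

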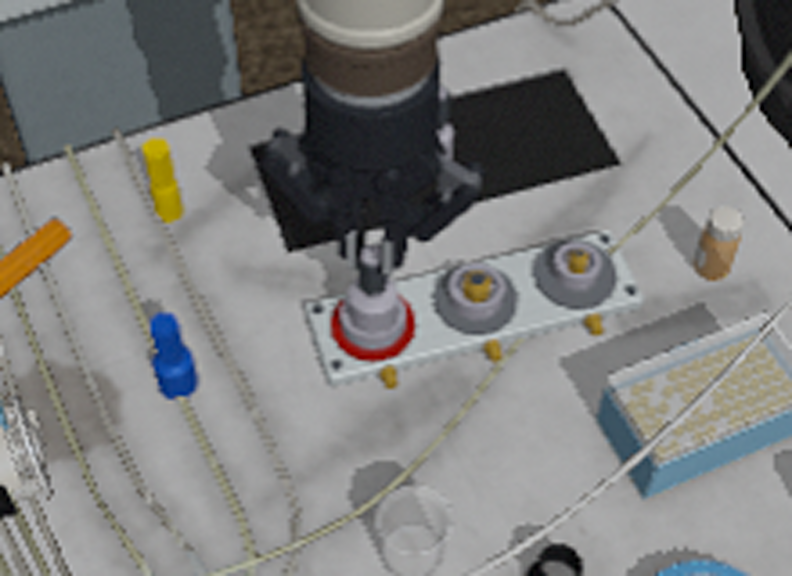

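View pics/n_w.png

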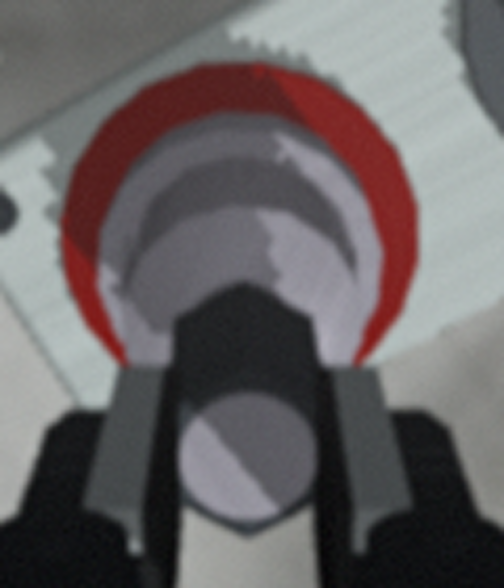

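```bash
python3 - <<'E'
from h import *
shoot("top","o_t",(120,130,360,300),3.3)
E
python3 st.py
```

```text
[0.6131 0.0566 0.0626] psi 142.87 tilt [ 0.0021 -0.0002] [-2.2 -0.7  7.4] [-0.17  0.55 -0.03] off [0.6123 0.0573 0.024 ] 12.675
```

View pics/o_t.png

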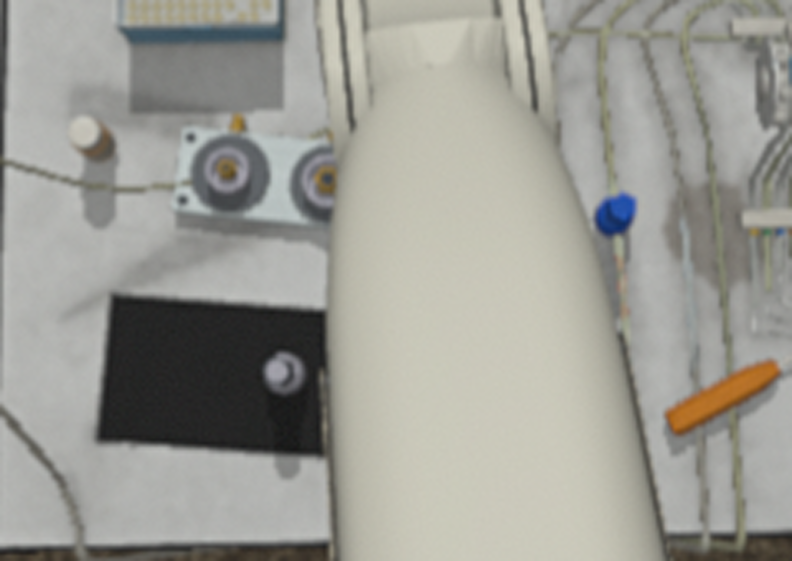

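```bash
python3 - <<'E'
from plant import *
print(finish_job())
E
```

```text
the job is handed in; nothing more can be done
None
```

The red-collared port has the large nut (23 mm), and the large socket is now fully home on it. I handed the job in at about 12.7 s, with the socket still gripped at 60 N.

- **Nut size and angle:** My camera fit gave 21.4 mm across flats, between 18 and 23 mm but closer to 23. The large socket then going all the way down confirmed it. The nut's flats sit about 53° round, and I turned the socket to match that before lowering it.
- **Seating:** The socket passed the nut's top and the cup's rim with no contact force. It then stopped with its foot at 24.1 mm, against the floor at 24 mm, pressing down with about 7 N. Tool tilt is about 0.1°, and the wrist picture shows the socket inside the cup.
- **Other sockets:** The middle socket is still standing on the mat. I never touched the small one, but the arm hid it in the last pictures, so I didn't see it at the end.
- **Bystanders:** The vial, beaker and screwdriver all show in the last pictures and were never approached. I did not measure their final positions.
- **Readings that disagreed:**
  - The gripper reported a 15 mm opening on the 18 mm adapter, although the pictures show it held squarely.
  - The side camera put the socket 1 to 2 mm away from where the wrist camera did. I mostly followed the wrist camera, and the clean fit bore that out.
  - In the last wrist picture the network placed the socket about 4 mm lower and 4 mm to one side, which is within its usual error.

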